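# Open the microcentrifuge by its twin release keys

### The arm

A 6-joint arm with a two-finger parallel gripper is mounted at the origin on the work surface. World frame = base frame: x ahead of the robot, y to its left, z up, the work surface at z = 0. Lengths are in m, angles in degrees, forces in N, time in s.
With the tool pointing down it reaches from about 0.35 to 0.875 m from the base axis. Payload 4.2 kg.
Tool frame: the origin (TCP) lies at the very end of the fingers, on their centre line; the grasp point (between the pads) lies 19 mm behind it (r.hold_point_z is the distance from the TCP to the grasp point, in m); z points along the fingers, y is the direction in which the jaws open and shut (so a half turn about z gives the same grasp; the last joint's range is limited). The gripper opens to 87 mm and grips with 3 to 60 N. Pads are 19 mm wide; open, the fingers measure 117 mm over their backs; the gripper's body (75 mm by 190 mm) begins 51 mm behind the grasp point.
Start: joints at [85.863, 22.042, 0.453, 0, -68.411, -14.817], TCP at [0.203, 0.591, 0.223] pointing down, gripper open.
Joint ranges: [-179.83, 179.83], [-69.29, 118.12], [-61.27, 80.66], [-181.25, 117.63], [-171.15, -9.14], [-177.46, 177.46]. Speed limits (degrees/s): [159.86, 159.86, 180, 180, 180, 180].

### API

Orientations are given as a 3x3 rotation matrix whose columns are the frame's x, y, z axes.
In Python, from station import r, cams, ticket gives the robot as it stands.
- The arm moves only by the tool drive_tool, never from a script. Its argument "deltas" is a list of rows, each an object of numbers: "dx", "dy", "dz": the shift along the tool's x, y, z in m; "wx", "wy", "wz": the turn, a rotation vector about the tool's x, y, z in degrees. A call has 1 to 20 rows; each row is the pose to reach, as a shift and turn from the pose commanded when the call began, along the tool's axes at that moment; what a row does not reach only later rows make up. A row lasts 1/10 s, in which the tool goes at most 50 mm and 8.59 degrees, less where a joint would pass 70% of its speed; a pose out of reach is approached as far as the arm can. A call with a gripper value outside its range is refused whole. "gripper" is the opening, from 0 (shut) to 1 (fully open), set as the call begins (left out, the last holds). The fingers move at their own pace and stop on an object; the grip force is fixed at half the most. Time passes only in rows, so rows that repeat a pose let the fingers close. It gives the time, the measured TCP pose, the force and the opening at its end, in the units of the state.
- r.sense(): the state, without advancing time (a new reading comes with each control period).
- cams.capture(name): name is "side" or "top" or "wrist"; returns the picture (384x512x3 uint8, red, green, blue); there is no depth.
- cams.camera_model(name): a dict with "intrinsics" (3x3 intrinsics, pixels), "extrinsics" (4x4, takes a point from world to camera coordinates); the wrist camera has in their place "T_tool_cam" (4x4, takes a point from camera to tool coordinates, whose origin is the TCP and whose axes are the flange's). Camera axes: x right, y down, z forward; pixel columns grow to the right and rows downward; lengths in m; the calibration is good to about 2 mm. A picture is of the moment at which its call begins: read the wrist's pose just before it. camera_model takes no time and is no camera call.
- ticket.finish_job(): hands the job in, once; it reports no verdict.
The state is a dict: "time_s": time; "joints": joint angles; "joint_velocities": joint speeds; "effort": joint torques, N m; "tcp_pos": TCP position; "ee_rot": TCP orientation; "wrist_force": force on the tool from outside, world axes, zero at the start; "moment": the same for the moment, N m; "gripper_width": opening from 0.0 (shut) to 1.0 (fully open).
Only numpy, scipy, OpenCV 4.12 (cv2) and the standard library are available. Lean on these libraries where they do the work, as an engineer would, in place of code of your own. Each camera call takes 0.05 s, during which the arm holds its last target.

### The job

The spin is over: open the small bench centrifuge. With one fingertip on each, press its two blue release keys down together and keep both down until the lid has popped up by itself, then let go and push the lid's front lip back with the fingers until the lid stands upright and stays open. Press and push only, without slamming or forcing anything, do not pinch or pick anything up, and leave the things around it where they are.

Things in the scene. Friction and masses are not known exactly. Their poses are not given: they have to be found in the camera images.
- centrifuge: Cream bench microcentrifuge fixed to the bench, 245 mm deep (x) by 160 mm wide (y), flat deck 70 mm above the bench. Its x axis points from its front (the key side, towards the robot) to its hinge side, y to its left as the robot sees it, z up. Origin on the bench: the front face is 130 mm before it (-x), the back face 115 mm behind it, the keys' centres are at x = -105 mm. The closed clear dome of the lid reaches 114 mm above the bench.
- key_left_top (a point): Centre of the top face of the left (+y) blue key, which is 24 mm (x) by 26 mm (y), on the front deck, 79 mm above the bench when up. The two keys' centres are 60 mm apart along the centrifuge's y.
- key_right_top (a point): Centre of the top face of the right (-y) blue key, the same in size and height.
- key_left (a joint): Travel of the left key straight down, m: 0 up, 0.0065 fully down (top 2.5 mm proud of the deck). Springs back. Takes 1.5 N to start and about 5 N fully down. Each key draws its own steel catch off the lid's lip at about 0.004; the lid is free only while both are drawn.
- key_right (a joint): The same for the right key.
- lid (a joint): Angle of the lid, rad: 0 shut, 1.57 upright, stop at 1.85. When both catches are drawn a spring lifts it to about 1.0 (lip then about 215 mm above the bench) in about a second; keep the keys down meanwhile. From there it moves freely, stays where it is left and takes about 1 to 3 N at the lip to push (a push level or a little upwards; it jams if pushed downwards).
- lid_lip (a point): Middle of the lid's front edge: a straight grey lip 84 mm wide (y) and 7 mm thick. It swings up and back (+x of the centrifuge) on a radius of 165 mm about the hinge. When shut it is 40 mm behind the keys' centres (towards +x) and 76 mm above the bench. The round dome, 42 mm tall, rises from the lid's outside; as the lid opens its hollow side comes to face the robot.
- lid_hinge (a point): Middle of the lid's hinge line, which runs along the centrifuge's y: 100 mm behind (+x) the centrifuge's origin, 76 mm above the bench. It does not move.
- tube_rack: White rack 110 x 60 x 58 mm with seven red-capped tubes standing 92 mm high, beside the centrifuge. Origin: centre of its underside. Leave alone.
- oil_bottle: Small amber dropper bottle, 28 mm wide, 68 mm high, beside the centrifuge. Origin: centre of its underside. Leave alone.
- stain_jar: Glass jar with blue cap, 52 mm wide, 75 mm high, beside the centrifuge. Origin: centre of its underside. Leave alone.
- slide_box: Blue slide box with white lid, 87 x 100 x 34 mm, beside the centrifuge. Origin: centre of its underside. Leave alone.
- marker: White pen with black cap, 136 mm long, 12 mm thick, lying just in front of the centrifuge. Origin: near its middle, underside. Leave alone.
- petri_dishes: Stack of two clear dishes, 90 mm wide, 31 mm high, to the right. Origin: centre of the underside. Leave alone.
- tip_box: Green pipette-tip box with clear lid, 84 x 120 x 64 mm, to the left. Origin: centre of the underside. Leave alone.

How it is judged (in metres and radians):
On the way, in this order (a step that is already met when the one before it is completed fails the run):
1. both release keys are down together under the fingers, 3 mm or more (value of joint each of key_left, key_right above 0.003 m and contact force between the fingers and centrifuge above 2 N), for 0.05 s.
2. with both keys still held down the lid has popped up past 0.75 rad (value of joint each of key_left, key_right above 0.003 m and value of joint lid between 0.75 and 1.3 rad), for 0.1 s.
3. the keys are let go and the lid is pushed up to 1.4 rad or more (value of joint each of key_left, key_right below 0.001 m and value of joint lid above 1.4 rad), for 0.2 s.
At the end, for the whole second after the job is handed in: The lid stands open at 1.4 rad (80 degrees) or more and at rest, both keys are up again (within 1 mm), and every bystander is within 25 mm of where it stood (all of step 3 and value of joint lid below 1.95 rad and velocity of joint lid between -0.05 and 0.05 rad/s and distance of each of tube_rack, oil_bottle, stain_jar, slide_box, marker, petri_dishes, tip_box from where it was at the start of the episode below 0.025 m); the robot touches nothing.
It fails at once if the fingers push on the centrifuge, its keys or its lid with more than 45 N (contact force between the fingers and centrifuge above 45 N).
It fails at once if a bystander is shifted by more than 25 mm or lifted by more than 15 mm (distance of any of tube_rack, oil_bottle, stain_jar, slide_box, marker, petri_dishes, tip_box from where it was at the start of the episode above 0.025 m or height (world z) of any of tube_rack, oil_bottle, stain_jar, slide_box, marker, petri_dishes, tip_box above 0.015 m).
It fails at once if a bystander is tipped by more than 0.4 rad (angle between any of tube_rack, oil_bottle, stain_jar, slide_box, marker, petri_dishes, tip_box's own z axis and vertical above 0.4 rad).
It also fails if it takes over 40 s, if anything falls off the work surface, if the arm or the gripper's body presses on something with over 40 N, if the wrist force passes 120 N, or if a joint passes its speed limit or range.

## Working session

There is one attempt and no reset: what is moved stays moved. The work goes in short steps, Python scripts to look and compute and a tool call to move; the robot and the scene stay as the last step left them, time stands still between calls to the robot, and variables do not carry over. Pictures are saved under pics/ and viewed, and the job is handed in when it is done.

Besides the shell and the picture viewer there is one more tool, called after "Call:" as name([rows], argument=value, ...), one row to a line, values as JSON. drive_tool: Moves the arm, as the interface text tells. Its arguments: {"type":"object","properties":{"deltas":{"type":"array","items":{"type":"object","properties":{"dx":{"type":"number"},"dy":{"type":"number"},"dz":{"type":"number"},"wx":{"type":"number"},"wy":{"type":"number"},"wz":{"type":"number"}}}},"gripper":{"type":"number"}},"required":["deltas"]}

```bash
ls; mkdir -p pics; python3 - <<'E'
from station import r,cams,ticket
import cv2
s=r.sense();print({k:s[k] for k in('time_s','tcp_pos','ee_rot','wrist_force','gripper_width')})
for n in('top','side','wrist'):
    im=cams.capture(n);cv2.imwrite(f'pics/{n}0.png',im[:,:,::-1]);print(n,cams.camera_model(n))
E
```

```text
pics
{'time_s': 0.0, 'tcp_pos': array([0.20278351, 0.59054155, 0.22146871]), 'ee_rot': array([[ 9.45701976e-01, -3.25034395e-01, -6.43449999e-04],
       [-3.25035025e-01, -9.45699692e-01, -2.07975967e-03],
       [ 6.74829611e-05,  2.17597662e-03, -9.99997630e-01]]), 'wrist_force': array([-0.20579997, -0.84202957, -0.49658852]), 'gripper_width': 0.9987610530817349}
top {'intrinsics': array([[417.88104894,   0.        , 249.08437483],
       [  0.        , 417.88104894, 193.56536117],
       [  0.        ,   0.        ,   1.        ]]), 'extrinsics': array([[ 0.01665418, -0.99982968,  0.00795253, -0.03150386],
       [-0.98034588, -0.01789237, -0.19647343,  0.58263709],
       [ 0.19658226, -0.00452413, -0.9804769 ,  1.11060157],
       [ 0.        ,  0.        ,  0.        ,  1.        ]])}
side {'intrinsics': array([[494.1021307 ,   0.        , 258.93636814],
       [  0.        , 494.1021307 , 196.27182421],
       [  0.        ,   0.        ,   1.        ]]), 'extrinsics': array([[ 0.998667  , -0.04855904,  0.01749955, -0.59581055],
       [-0.01946597, -0.66832069, -0.74361854,  0.07194665],
       [ 0.04780471,  0.74228666, -0.66837507,  1.61694329],
       [ 0.        ,  0.        ,  0.        ,  1.        ]])}
wrist {'intrinsics': array([[298.18892737,   0.        , 256.98823358],
       [  0.        , 298.18892737, 192.99143372],
       [  0.        ,   0.        ,   1.        ]]), 'T_tool_cam': array([[-1.15350077e-03, -9.61728007e-01, -2.74003484e-01,
         7.62210818e-02],
       [ 9.99999319e-01, -1.06017627e-03, -4.88675444e-04,
        -1.79188206e-04],
       [ 1.79480869e-04, -2.74003861e-01,  9.61728575e-01,
        -1.62833609e-01],
       [ 0.00000000e+00,  0.00000000e+00,  0.00000000e+00,
         1.00000000e+00]])}
```

View pics/top0.png

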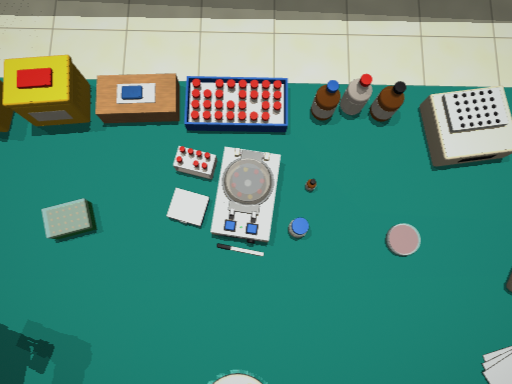

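View pics/side0.png

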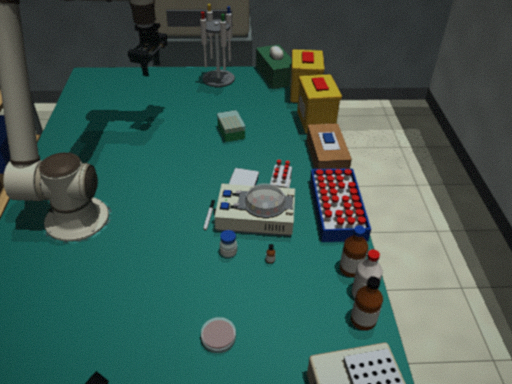

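The top view shows the centrifuge upright in the image. Its two blue keys are near (230,225) and (252,229), the lid is behind them and the marker lies in front. I'll measure the keys on the z=0.079 plane.

```bash
cat > h.py <<'E'
import numpy as np,cv2
from station import r,cams,ticket
def ray(n,uv,pose=None):
    m=cams.camera_model(n);d=np.linalg.inv(m['intrinsics'])@np.array([uv[0],uv[1],1.])
    if n=='wrist':
        T=np.eye(4);T[:3,:3]=pose['ee_rot'];T[:3,3]=pose['tcp_pos'];T=T@m['T_tool_cam']
    else: T=np.linalg.inv(m['extrinsics'])
    return T[:3,3],T[:3,:3]@d
def onz(n,uv,z,pose=None):
    o,d=ray(n,uv,pose);return o+d*(z-o[2])/d[2]
def blobs(im,roi,lo=(100,120,60),hi=(130,255,255),amin=8):
    x0,y0,x1,y1=roi;h=cv2.cvtColor(im[y0:y1,x0:x1],cv2.COLOR_RGB2HSV)
    m=cv2.inRange(h,lo,hi);n,l,st,c=cv2.connectedComponentsWithStats(m)
    return [(st[i,4],st[i,:4]+[x0,y0,0,0],c[i]+[x0,y0]) for i in range(1,n) if st[i,4]>=amin]
E
python3 - <<'E'
from h import *
t=cv2.imread('pics/top0.png')[:,:,::-1].copy();s=cv2.imread('pics/side0.png')[:,:,::-1].copy()
for n,im,roi in(('top',t,(205,210,275,250)),('side',s,(210,180,245,215))):
    for a,b,c in blobs(im,roi): print(n,a,b,c.round(2),onz(n,c,.079).round(4))
z=cv2.resize(t[140:265,160:320],None,fx=5,fy=4.8,interpolation=cv2.INTER_CUBIC);cv2.imwrite('pics/tz.png',z[:,:,::-1])
E
```

```text
top 84 [225 221  10   9] [229.5 225. ] [0.4913 0.0302 0.079 ]
top 87 [247 224  10  10] [251.45 228.36] [ 0.4832 -0.0292  0.079 ]
side 40 [223 190   8   6] [226.8  192.55] [0.4918 0.0235 0.079 ]
side 43 [221 203   8   6] [224.28 205.35] [ 0.4839 -0.0372  0.079 ]
```

View pics/tz.png

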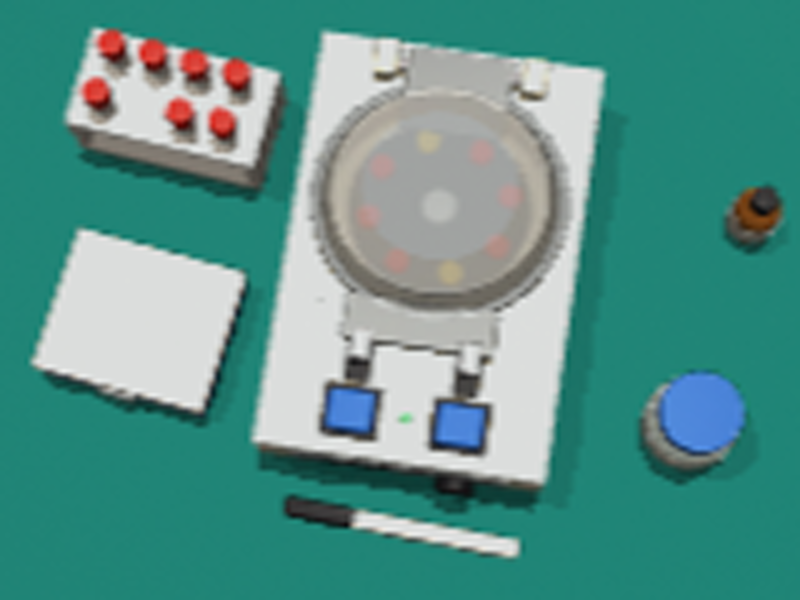

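```bash
cat >> h.py <<'E'
from scipy.spatial.transform import Rotation as Ro
def delta(p,yaw):
    """deltas to TCP p with tool x at world yaw (deg), tool straight down"""
    s=r.sense();R=s['ee_rot'];c,q=np.cos(np.radians(yaw)),np.sin(np.radians(yaw))
    T=np.array([[c,q,0],[q,-c,0],[0,0,-1.]])
    print('t',round(s['time_s'],2),'tcp',s['tcp_pos'].round(4),'F',s['wrist_force'].round(2),'g',round(s['gripper_width'],3))
    print('d',(R.T@(np.array(p)-s['tcp_pos'])).round(4),'w',Ro.from_matrix(R.T@T).as_rotvec(degrees=True).round(2))
E
python3 -c "
from h import *
delta([.485,.001,.20],172.2)"
```

```text
t 0.15 tcp [0.2028 0.5907 0.2217] F [ 0.2   0.19 -0.87] g 0.997
d [0.4585 0.466  0.0225] w [ 1.0000e-02 -1.4000e-01  1.6884e+02]
```

Call:
drive_tool([
  {"dx": 0.034,"dy": 0.035,"wz": 8.5},
  {"dx": 0.067,"dy": 0.068,"wz": 17},
  {"dx": 0.1,"dy": 0.102,"wz": 25.5},
  {"dx": 0.134,"dy": 0.136,"wz": 34},
  {"dx": 0.167,"dy": 0.17,"wz": 42.5},
  {"dx": 0.2,"dy": 0.204,"wz": 51},
  {"dx": 0.234,"dy": 0.238,"wz": 59.5},
  {"dx": 0.267,"dy": 0.272,"wz": 68},
  {"dx": 0.3,"dy": 0.305,"wz": 76.5},
  {"dx": 0.334,"dy": 0.339,"wz": 85},
  {"dx": 0.367,"dy": 0.373,"wz": 93.5},
  {"dx": 0.4,"dy": 0.407,"wz": 102},
  {"dx": 0.43,"dy": 0.44,"wz": 110.5},
  {"dx": 0.45,"dy": 0.455,"wz": 119},
  {"dx": 0.4585,"dy": 0.466,"wz": 127.5},
  {"dx": 0.4585,"dy": 0.466,"dz": 0.01,"wz": 136},
  {"dx": 0.4585,"dy": 0.466,"dz": 0.02,"wz": 144.5},
  {"dx": 0.4585,"dy": 0.466,"dz": 0.0225,"wz": 153},
  {"dx": 0.4585,"dy": 0.466,"dz": 0.0225,"wz": 161},
  {"dx": 0.4585,"dy": 0.466,"dz": 0.0225,"wz": 168.8},
], gripper=0.517)

```text
schema error: expected keys dx, dy, dz, wx, wy, wz
```

Call:
drive_tool([
  {"dx": 0},
  {"dx": 0},
  {"dx": 0},
  {"dx": 0},
])

```text
schema error: expected keys dx, dy, dz, wx, wy, wz
```

```bash
python3 - <<'E'
from h import *
delta([.485,.001,.20],172.2)
s=r.sense();im=cams.capture('wrist');cv2.imwrite('pics/w1.png',im[:,:,::-1])
for a,b,c in blobs(im,(0,0,512,384),amin=100): print(a,b,c.round(1),onz('wrist',c,.079,s).round(4))
E
```

```text
t 0.15 tcp [0.2028 0.5907 0.2217] F [ 0.2   0.19 -0.87] g 0.997
d [0.4585 0.466  0.0225] w [ 1.0000e-02 -1.4000e-01  1.6884e+02]
```

View pics/w1.png

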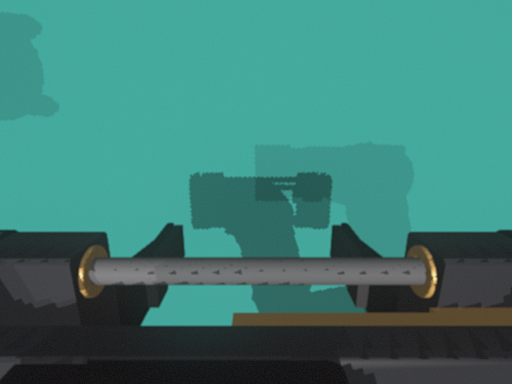

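The rows need all six keys, so nothing moved. This wrist picture shows the open fingers near (175,230) and (340,230) over bare bench.

Call:
drive_tool([
  {"dx": 0.034,"dy": 0.035,"dz": 0,"wx": 0,"wy": 0,"wz": 8.5},
  {"dx": 0.067,"dy": 0.068,"dz": 0,"wx": 0,"wy": 0,"wz": 17},
  {"dx": 0.1,"dy": 0.102,"dz": 0,"wx": 0,"wy": 0,"wz": 25.5},
  {"dx": 0.134,"dy": 0.136,"dz": 0,"wx": 0,"wy": 0,"wz": 34},
  {"dx": 0.167,"dy": 0.17,"dz": 0,"wx": 0,"wy": 0,"wz": 42.5},
  {"dx": 0.2,"dy": 0.204,"dz": 0,"wx": 0,"wy": 0,"wz": 51},
  {"dx": 0.234,"dy": 0.238,"dz": 0,"wx": 0,"wy": 0,"wz": 59.5},
  {"dx": 0.267,"dy": 0.272,"dz": 0,"wx": 0,"wy": 0,"wz": 68},
  {"dx": 0.3,"dy": 0.305,"dz": 0,"wx": 0,"wy": 0,"wz": 76.5},
  {"dx": 0.334,"dy": 0.339,"dz": 0,"wx": 0,"wy": 0,"wz": 85},
  {"dx": 0.367,"dy": 0.373,"dz": 0,"wx": 0,"wy": 0,"wz": 93.5},
  {"dx": 0.4,"dy": 0.407,"dz": 0,"wx": 0,"wy": 0,"wz": 102},
  {"dx": 0.43,"dy": 0.44,"dz": 0,"wx": 0,"wy": 0,"wz": 110.5},
  {"dx": 0.45,"dy": 0.455,"dz": 0,"wx": 0,"wy": 0,"wz": 119},
  {"dx": 0.4585,"dy": 0.466,"dz": 0,"wx": 0,"wy": 0,"wz": 127.5},
  {"dx": 0.4585,"dy": 0.466,"dz": 0.01,"wx": 0,"wy": 0,"wz": 136},
  {"dx": 0.4585,"dy": 0.466,"dz": 0.02,"wx": 0,"wy": 0,"wz": 144.5},
  {"dx": 0.4585,"dy": 0.466,"dz": 0.0225,"wx": 0,"wy": 0,"wz": 153},
  {"dx": 0.4585,"dy": 0.466,"dz": 0.0225,"wx": 0,"wy": 0,"wz": 161},
  {"dx": 0.4585,"dy": 0.466,"dz": 0.0225,"wx": 0,"wy": 0,"wz": 168.8},
], gripper=0.517)

```text
time_s: 2.2
tcp_pos: [0.485, 0.0013, 0.1997]
ee_rot: [[-0.99, 0.141, -0.001], [0.141, 0.99, -0.0], [0.001, -0.0, -1.0]]
wrist_force: [0.1, 0.9, 0.3]
gripper_width: 0.52
```

Call:
drive_tool([
  {"dx": 0,"dy": 0,"dz": 0,"wx": 0,"wy": 0,"wz": 0},
  {"dx": 0,"dy": 0,"dz": 0,"wx": 0,"wy": 0,"wz": 0},
  {"dx": 0,"dy": 0,"dz": 0,"wx": 0,"wy": 0,"wz": 0},
])

```text
time_s: 2.5
tcp_pos: [0.4852, 0.0014, 0.2001]
ee_rot: [[-0.991, 0.133, 0.0], [0.133, 0.991, -0.0], [-0.0, -0.0, -1.0]]
wrist_force: [0.3, 0.7, -0.0]
gripper_width: 0.519
```

```bash
python3 - <<'E'
from h import *
delta([.485,.001,.20],172.2)
s=r.sense();im=cams.capture('wrist');cv2.imwrite('pics/w2.png',im[:,:,::-1])
for a,b,c in blobs(im,(0,0,512,384),amin=100): print(a,b,c.round(1),onz('wrist',c,.079,s).round(4))
im=cams.capture('side');cv2.imwrite('pics/s2.png',cv2.resize(im[80:270,130:350],None,fx=3.5,fy=3)[:,:,::-1])
E
```

```text
t 2.5 tcp [0.4852 0.0014 0.2001] F [ 0.26  0.65 -0.  ] g 0.519
d [ 0.0002 -0.0005  0.0001] w [-0.    0.    0.16]
148 [213 179  24  10] [223.5 182.7] [ 0.4773 -0.0307  0.079 ]
409 [273 179  26  22] [286.1 190.6] [0.4936 0.0292 0.079 ]
173 [213 188  25  13] [226.8 196.4] [ 0.4916 -0.0298  0.079 ]
1667 [ 78 192  50  41] [102.8 212.6] [ 0.4917 -0.1566  0.079 ]
```

View pics/w2.png

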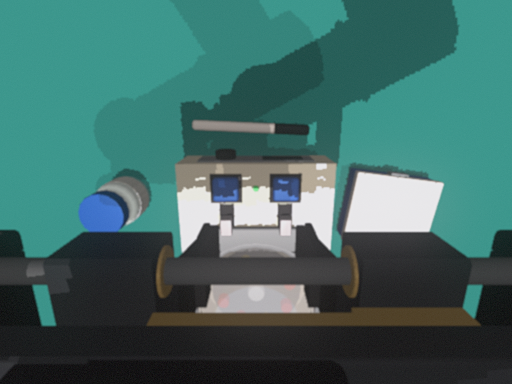

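View pics/s2.png

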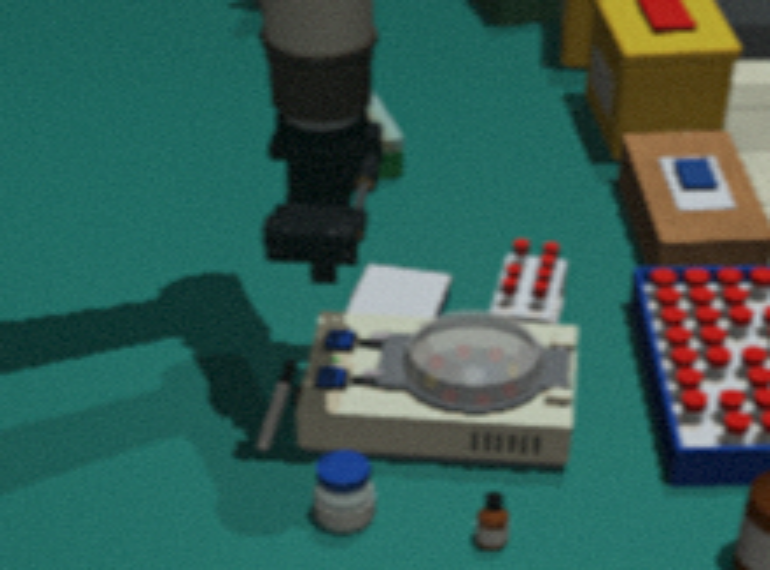

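The wrist view shows the right key centred near (225,190) and the left near (286,190). That puts their midpoint at about (0.488, 0.000), which agrees with the top view, so the fingers are lined up. Going down.

Call:
drive_tool([
  {"dx": 0,"dy": -0.001,"dz": 0.03,"wx": 0,"wy": 0,"wz": 0},
  {"dx": 0,"dy": -0.001,"dz": 0.065,"wx": 0,"wy": 0,"wz": 0},
  {"dx": 0,"dy": -0.001,"dz": 0.095,"wx": 0,"wy": 0,"wz": 0},
  {"dx": 0,"dy": -0.001,"dz": 0.112,"wx": 0,"wy": 0,"wz": 0},
  {"dx": 0,"dy": -0.001,"dz": 0.117,"wx": 0,"wy": 0,"wz": 0},
  {"dx": 0,"dy": -0.001,"dz": 0.117,"wx": 0,"wy": 0,"wz": 0},
])

```text
time_s: 3.2
tcp_pos: [0.4851, 0.0004, 0.0827]
ee_rot: [[-0.991, 0.134, -0.001], [0.134, 0.991, -0.001], [0.001, -0.001, -1.0]]
wrist_force: [-0.1, 0.9, 0.1]
gripper_width: 0.518
```

```bash
python3 - <<'E'
from h import *
delta([.485,.001,.073],172.2)
im=cams.capture('wrist');cv2.imwrite('pics/w3.png',im[:,:,::-1])
im=cams.capture('side');cv2.imwrite('pics/s3.png',cv2.resize(im[140:240,190:310],None,fx=6.5,fy=6)[:,:,::-1])
E
```

```text
t 3.2 tcp [4.851e-01 4.000e-04 8.270e-02] F [-0.12  0.89  0.14] g 0.518
d [0.0002 0.0006 0.0097] w [-0.04 -0.06  0.08]
```

View pics/w3.png

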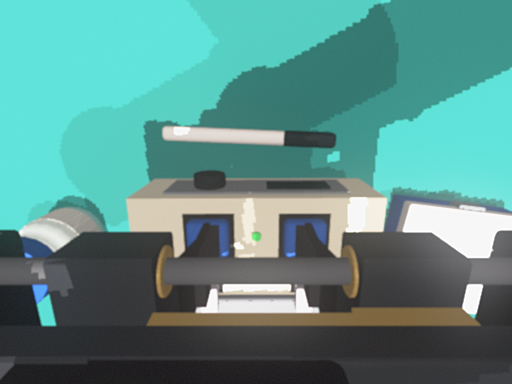

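View pics/s3.png

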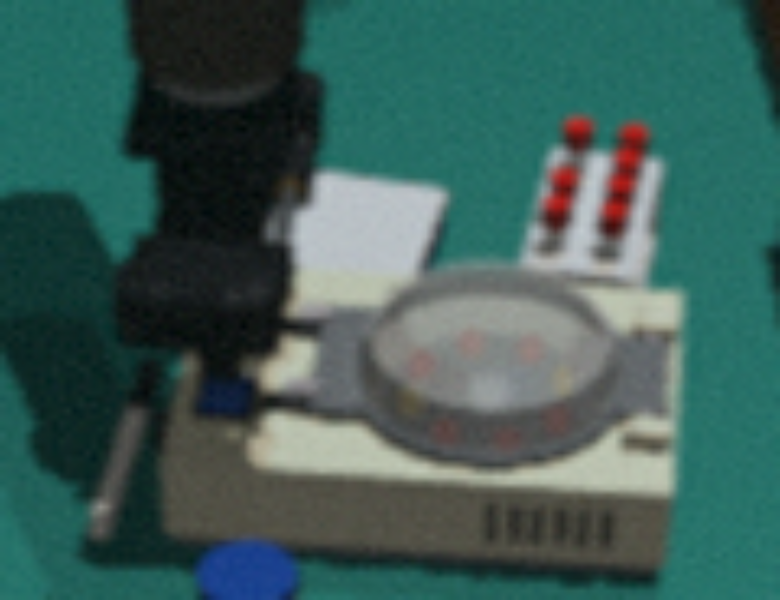

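Both fingertips are over the keys: the wrist view shows the keys at columns 185–232 and 280–328, each with a finger above it. Pressing slowly.

Call:
drive_tool([
  {"dx": 0,"dy": 0,"dz": 0.003,"wx": 0,"wy": 0,"wz": 0},
  {"dx": 0,"dy": 0,"dz": 0.005,"wx": 0,"wy": 0,"wz": 0},
  {"dx": 0,"dy": 0,"dz": 0.007,"wx": 0,"wy": 0,"wz": 0},
  {"dx": 0,"dy": 0,"dz": 0.0085,"wx": 0,"wy": 0,"wz": 0},
  {"dx": 0,"dy": 0,"dz": 0.0095,"wx": 0,"wy": 0,"wz": 0},
  {"dx": 0,"dy": 0,"dz": 0.0095,"wx": 0,"wy": 0,"wz": 0},
])

```text
time_s: 3.9
tcp_pos: [0.4858, 0.0007, 0.0747]
ee_rot: [[-0.991, 0.134, 0.002], [0.134, 0.991, 0.0], [-0.002, 0.0, -1.0]]
wrist_force: [-1.7, 1.1, 7.2]
gripper_width: 0.516
```

```bash
python3 - <<'E'
from h import *
delta([.485,.001,.073],172.2)
im=cams.capture('side');cv2.imwrite('pics/s4.png',cv2.resize(im[140:240,190:310],None,fx=6.5,fy=6)[:,:,::-1])
E
```

```text
t 3.9 tcp [0.4858 0.0007 0.0747] F [-1.69  1.08  7.19] g 0.516
d [0.0008 0.0002 0.0017] w [0.03 0.1  0.08]
```

View pics/s4.png

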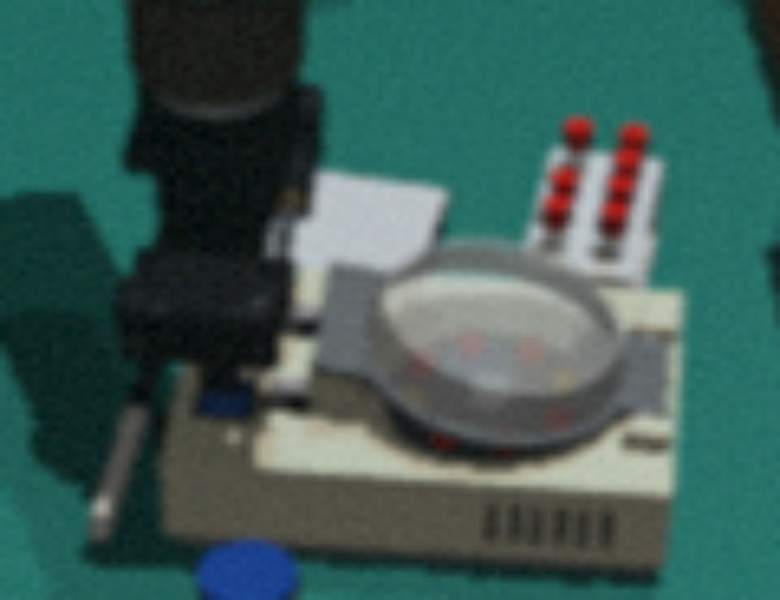

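The lid is free and rising: in the side view its front lip is off the deck. The keys are down about 4.3 mm. I'll press slightly deeper and hold.

Call:
drive_tool([
  {"dx": 0,"dy": 0,"dz": 0.001,"wx": 0,"wy": 0,"wz": 0},
  {"dx": 0,"dy": 0,"dz": 0.001,"wx": 0,"wy": 0,"wz": 0},
  {"dx": 0,"dy": 0,"dz": 0.001,"wx": 0,"wy": 0,"wz": 0},
  {"dx": 0,"dy": 0,"dz": 0.001,"wx": 0,"wy": 0,"wz": 0},
  {"dx": 0,"dy": 0,"dz": 0.001,"wx": 0,"wy": 0,"wz": 0},
  {"dx": 0,"dy": 0,"dz": 0.001,"wx": 0,"wy": 0,"wz": 0},
  {"dx": 0,"dy": 0,"dz": 0.001,"wx": 0,"wy": 0,"wz": 0},
  {"dx": 0,"dy": 0,"dz": 0.001,"wx": 0,"wy": 0,"wz": 0},
  {"dx": 0,"dy": 0,"dz": 0.001,"wx": 0,"wy": 0,"wz": 0},
  {"dx": 0,"dy": 0,"dz": 0.001,"wx": 0,"wy": 0,"wz": 0},
  {"dx": 0,"dy": 0,"dz": 0.001,"wx": 0,"wy": 0,"wz": 0},
  {"dx": 0,"dy": 0,"dz": 0.001,"wx": 0,"wy": 0,"wz": 0},
  {"dx": 0,"dy": 0,"dz": 0.001,"wx": 0,"wy": 0,"wz": 0},
  {"dx": 0,"dy": 0,"dz": 0.001,"wx": 0,"wy": 0,"wz": 0},
  {"dx": 0,"dy": 0,"dz": 0.001,"wx": 0,"wy": 0,"wz": 0},
])

```text
time_s: 5.45
tcp_pos: [0.4858, 0.0007, 0.074]
ee_rot: [[-0.991, 0.134, 0.002], [0.134, 0.991, 0.0], [-0.002, 0.001, -1.0]]
wrist_force: [-2.7, 0.8, 8.6]
gripper_width: 0.513
```

```bash
python3 - <<'E'
from h import *
delta([.485,.001,.073],172.2)
im=cams.capture('side');cv2.imwrite('pics/s5.png',cv2.resize(im[100:240,170:310],None,fx=5.5,fy=4.28)[:,:,::-1])
E
```

```text
t 5.45 tcp [0.4858 0.0007 0.074 ] F [-2.67  0.78  8.61] g 0.513
d [0.0009 0.0002 0.001 ] w [0.03 0.11 0.08]
```

View pics/s5.png

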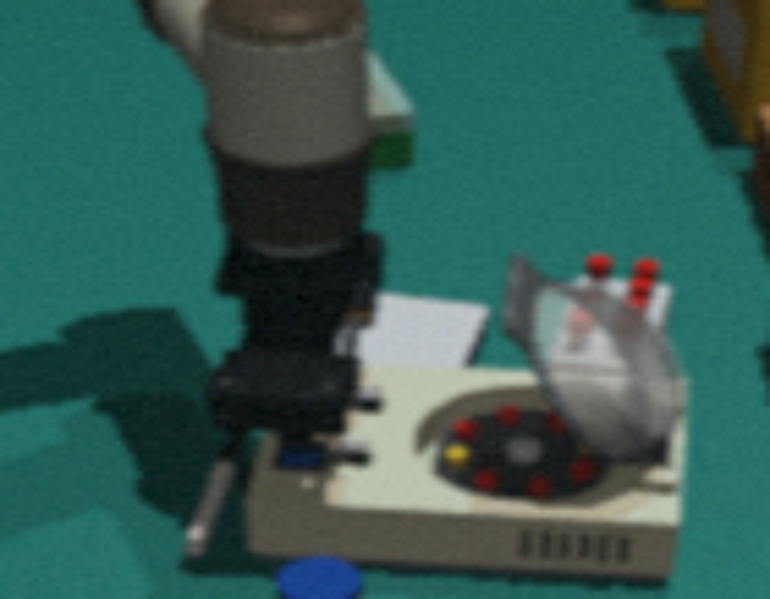

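The lid has popped up; its lip runs from (517,258) to (503,330) in the crop. The keys stayed down throughout. Checking the lid angle against the predicted lip.

```bash
python3 - <<'E'
from h import *
m=cams.camera_model('side');y=np.radians(-7.7);X=np.array([np.cos(y),np.sin(y),0]);Y=np.array([-X[1],X[0],0])
k=np.array([.488,.0002,0]);H=k+.205*X+[0,0,.076];print('hinge',H)
for a in(.9,1,1.1,1.2):
    L=H-.165*np.cos(a)*X+[0,0,.165*np.sin(a)]
    for s in(-.042,.042):
        c=m['extrinsics'][:3]@np.r_[L+s*Y,1];p=m['intrinsics']@c;p=p[:2]/p[2];print(a,L.round(3),s,((p-[170,100])*[5.5,4.28]).round(0))
delta([.485,.001,.21],172.2)
E
```

```text
hinge [ 0.69115156 -0.02726717  0.076     ]
0.9 [ 0.59  -0.014  0.205] -0.042 [477. 332.]
0.9 [ 0.59  -0.014  0.205] 0.042 [491. 258.]
1 [ 0.603 -0.015  0.215] -0.042 [502. 323.]
1 [ 0.603 -0.015  0.215] 0.042 [515. 249.]
1.1 [ 0.617 -0.017  0.223] -0.042 [529. 315.]
1.1 [ 0.617 -0.017  0.223] 0.042 [541. 241.]
1.2 [ 0.632 -0.019  0.23 ] -0.042 [558. 309.]
1.2 [ 0.632 -0.019  0.23 ] 0.042 [568. 235.]
t 5.5 tcp [0.4858 0.0007 0.074 ] F [-2.23  0.38  7.55] g 0.52
d [ 0.0006  0.0003 -0.136 ] w [0.03 0.11 0.08]
```

Lid ≈ 1.0 rad. Releasing the keys straight up.

Call:
drive_tool([
  {"dx": 0,"dy": 0,"dz": -0.006,"wx": 0,"wy": 0,"wz": 0},
  {"dx": 0,"dy": 0,"dz": -0.016,"wx": 0,"wy": 0,"wz": 0},
  {"dx": 0,"dy": 0,"dz": -0.04,"wx": 0,"wy": 0,"wz": 0},
  {"dx": 0,"dy": 0,"dz": -0.075,"wx": 0,"wy": 0,"wz": 0},
  {"dx": 0,"dy": 0,"dz": -0.105,"wx": 0,"wy": 0,"wz": 0},
  {"dx": 0,"dy": 0,"dz": -0.12,"wx": 0,"wy": 0,"wz": 0},
  {"dx": 0,"dy": 0,"dz": -0.126,"wx": 0,"wy": 0,"wz": 0},
  {"dx": -0.03,"dy": 0,"dz": -0.126,"wx": 0,"wy": 0,"wz": 0},
  {"dx": -0.06,"dy": 0,"dz": -0.126,"wx": 0,"wy": 0,"wz": 0},
  {"dx": -0.08,"dy": 0,"dz": -0.126,"wx": 0,"wy": 0,"wz": 0},
  {"dx": -0.09,"dy": 0,"dz": -0.126,"wx": 0,"wy": 0,"wz": 0},
  {"dx": -0.09,"dy": 0,"dz": -0.126,"wx": 0,"wy": 0,"wz": 0},
])

```text
time_s: 6.7
tcp_pos: [0.5744, -0.0119, 0.1972]
ee_rot: [[-0.991, 0.136, -0.002], [0.136, 0.991, -0.0], [0.002, -0.001, -1.0]]
wrist_force: [-0.9, 0.3, -0.2]
gripper_width: 0.514
```

```bash
python3 - <<'E'
from h import *
delta([.485,.001,.2],172.2)
im=cams.capture('side');cv2.imwrite('pics/s6.png',cv2.resize(im[100:240,170:310],None,fx=5.5,fy=4.28)[:,:,::-1])
E
```

```text
t 6.7 tcp [ 0.5744 -0.0119  0.1972] F [-0.89  0.34 -0.15] g 0.514
d [ 0.0903  0.0006 -0.0026] w [-0.04 -0.13  0.  ]
```

View pics/s6.png

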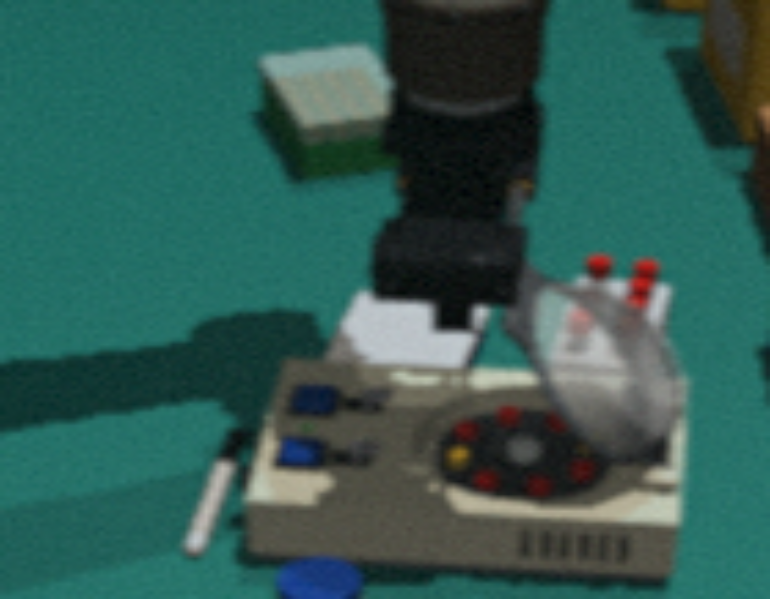

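The keys are up again at about (315,400) and (300,452), and the fingertips hang just in front of the lip. I'll push back gently and rise slightly.

Call:
drive_tool([
  {"dx": -0.007,"dy": 0,"dz": 0,"wx": 0,"wy": 0,"wz": 0},
  {"dx": -0.012,"dy": 0,"dz": 0,"wx": 0,"wy": 0,"wz": 0},
  {"dx": -0.017,"dy": 0,"dz": 0,"wx": 0,"wy": 0,"wz": 0},
  {"dx": -0.022,"dy": 0,"dz": -0.001,"wx": 0,"wy": 0,"wz": 0},
  {"dx": -0.027,"dy": 0,"dz": -0.004,"wx": 0,"wy": 0,"wz": 0},
  {"dx": -0.032,"dy": 0,"dz": -0.007,"wx": 0,"wy": 0,"wz": 0},
  {"dx": -0.037,"dy": 0,"dz": -0.01,"wx": 0,"wy": 0,"wz": 0},
  {"dx": -0.042,"dy": 0,"dz": -0.013,"wx": 0,"wy": 0,"wz": 0},
])

```text
time_s: 7.55
tcp_pos: [0.6164, -0.0174, 0.2116]
ee_rot: [[-0.991, 0.135, 0.0], [0.135, 0.991, 0.0], [-0.0, 0.0, -1.0]]
wrist_force: [-0.8, -0.0, 0.1]
gripper_width: 0.516
```

```bash
python3 - <<'E'
from h import *
delta([.485,.001,.2],172.2)
im=cams.capture('side');cv2.imwrite('pics/s7.png',cv2.resize(im[100:240,170:310],None,fx=5.5,fy=4.28)[:,:,::-1])
E
```

```text
t 7.55 tcp [ 0.6164 -0.0174  0.2116] F [-0.78 -0.01  0.08] g 0.516
d [0.1327 0.0005 0.0116] w [0.   0.   0.04]
```

View pics/s7.png

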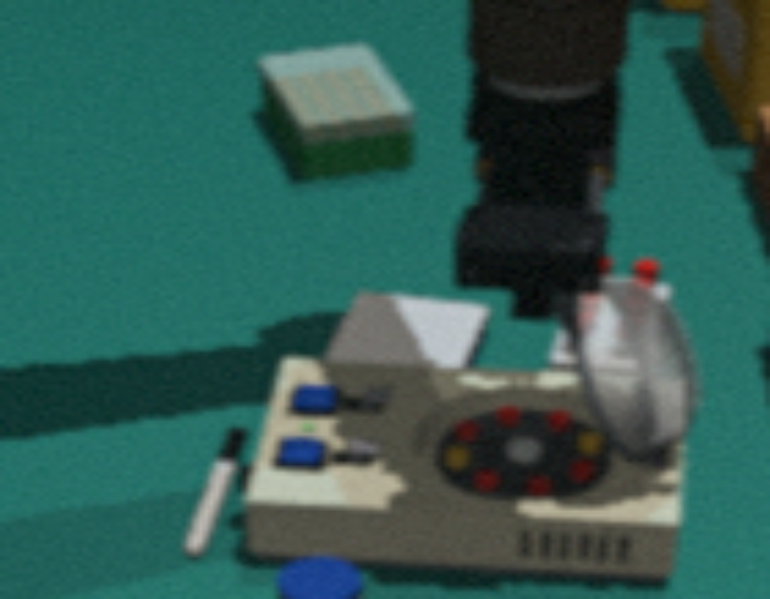

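The lid is following, now about 1.25 rad with hardly any force. Continuing to upright and slowing at the end.

Call:
drive_tool([
  {"dx": -0.006,"dy": 0,"dz": -0.003,"wx": 0,"wy": 0,"wz": 0},
  {"dx": -0.012,"dy": 0,"dz": -0.005,"wx": 0,"wy": 0,"wz": 0},
  {"dx": -0.018,"dy": 0,"dz": -0.007,"wx": 0,"wy": 0,"wz": 0},
  {"dx": -0.024,"dy": 0,"dz": -0.008,"wx": 0,"wy": 0,"wz": 0},
  {"dx": -0.03,"dy": 0,"dz": -0.009,"wx": 0,"wy": 0,"wz": 0},
  {"dx": -0.036,"dy": 0,"dz": -0.01,"wx": 0,"wy": 0,"wz": 0},
  {"dx": -0.042,"dy": 0,"dz": -0.011,"wx": 0,"wy": 0,"wz": 0},
  {"dx": -0.047,"dy": 0,"dz": -0.012,"wx": 0,"wy": 0,"wz": 0},
  {"dx": -0.051,"dy": 0,"dz": -0.012,"wx": 0,"wy": 0,"wz": 0},
  {"dx": -0.055,"dy": 0,"dz": -0.012,"wx": 0,"wy": 0,"wz": 0},
  {"dx": -0.059,"dy": 0,"dz": -0.012,"wx": 0,"wy": 0,"wz": 0},
  {"dx": -0.062,"dy": 0,"dz": -0.012,"wx": 0,"wy": 0,"wz": 0},
  {"dx": -0.064,"dy": 0,"dz": -0.012,"wx": 0,"wy": 0,"wz": 0},
  {"dx": -0.064,"dy": 0,"dz": -0.012,"wx": 0,"wy": 0,"wz": 0},
])

```text
time_s: 9.0
tcp_pos: [0.6796, -0.026, 0.2234]
ee_rot: [[-0.991, 0.135, 0.0], [0.135, 0.991, -0.0], [-0.0, -0.0, -1.0]]
wrist_force: [-0.2, -0.3, -0.1]
gripper_width: 0.519
```

```bash
python3 - <<'E'
from h import *
delta([.485,.001,.2],172.2)
im=cams.capture('side');cv2.imwrite('pics/s8.png',cv2.resize(im[100:240,170:310],None,fx=5.5,fy=4.28)[:,:,::-1])
E
```

```text
t 9.0 tcp [ 0.6796 -0.026   0.2234] F [-0.21 -0.29 -0.15] g 0.519
d [0.1965 0.0005 0.0234] w [-0.    0.01  0.04]
```

View pics/s8.png

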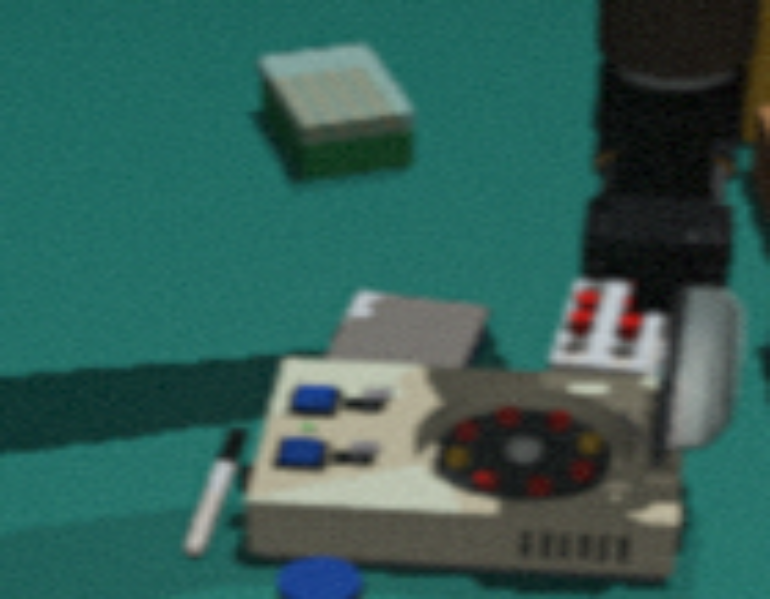

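The lid looks upright, with its rim at column 675 directly over the hinge. Now I'll back off towards the robot, level, and check that it stays.

Call:
drive_tool([
  {"dx": 0.005,"dy": 0,"dz": 0,"wx": 0,"wy": 0,"wz": 0},
  {"dx": 0.015,"dy": 0,"dz": 0,"wx": 0,"wy": 0,"wz": 0},
  {"dx": 0.035,"dy": 0,"dz": 0,"wx": 0,"wy": 0,"wz": 0},
  {"dx": 0.065,"dy": 0,"dz": 0,"wx": 0,"wy": 0,"wz": 0},
  {"dx": 0.1,"dy": 0,"dz": -0.01,"wx": 0,"wy": 0,"wz": 0},
  {"dx": 0.135,"dy": 0,"dz": -0.03,"wx": 0,"wy": 0,"wz": 0},
  {"dx": 0.16,"dy": 0,"dz": -0.04,"wx": 0,"wy": 0,"wz": 0},
  {"dx": 0.17,"dy": 0,"dz": -0.04,"wx": 0,"wy": 0,"wz": 0},
  {"dx": 0.17,"dy": 0,"dz": -0.04,"wx": 0,"wy": 0,"wz": 0},
  {"dx": 0.17,"dy": 0,"dz": -0.04,"wx": 0,"wy": 0,"wz": 0},
])

```text
time_s: 10.05
tcp_pos: [0.511, -0.003, 0.2631]
ee_rot: [[-0.991, 0.135, -0.0], [0.135, 0.991, -0.0], [0.0, -0.0, -1.0]]
wrist_force: [0.4, 0.4, 0.6]
gripper_width: 0.515
```

```bash
python3 - <<'E'
from h import *
im=cams.capture('side');cv2.imwrite('pics/s9.png',cv2.resize(im[100:240,170:310],None,fx=5.5,fy=4.28)[:,:,::-1])
m=cams.camera_model('side');y=np.radians(-7.7);X=np.array([np.cos(y),np.sin(y),0]);Y=np.array([-X[1],X[0],0])
H=np.array([.6912,-.0273,.076])
for a in(1.4,1.5,1.6,1.7):
    L=H-.165*np.cos(a)*X+[0,0,.165*np.sin(a)]
    for s in(-.042,.042):
        c=m['extrinsics'][:3]@np.r_[L+s*Y,1];p=m['intrinsics']@c;p=p[:2]/p[2];print(a,s,((p-[170,100])*[5.5,4.28]).round(0))
im=cams.capture('top');cv2.imwrite('pics/t9.png',im[:,:,::-1])
E
```

```text
1.4 -0.042 [618. 302.]
1.4 0.042 [626. 228.]
1.5 -0.042 [649. 302.]
1.5 0.042 [656. 228.]
1.6 -0.042 [681. 303.]
1.6 0.042 [686. 229.]
1.7 -0.042 [711. 306.]
1.7 0.042 [715. 232.]
```

View pics/s9.png

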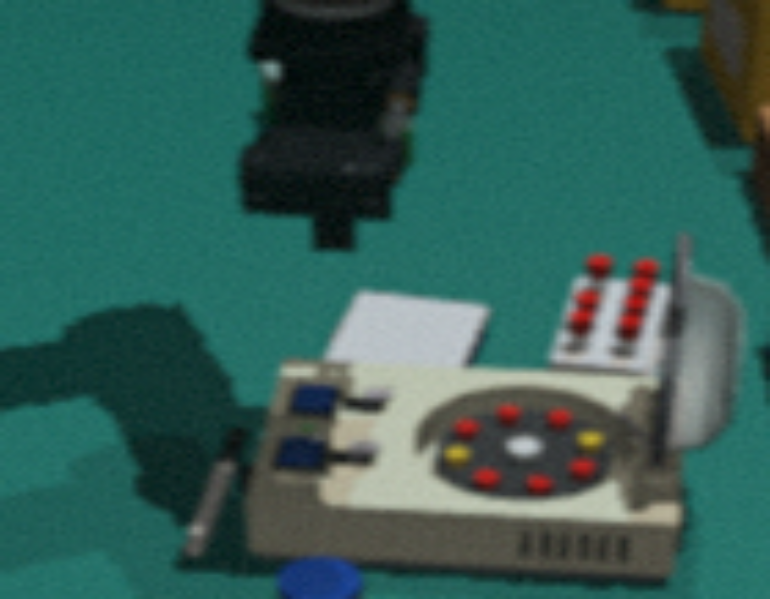

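View pics/t9.png

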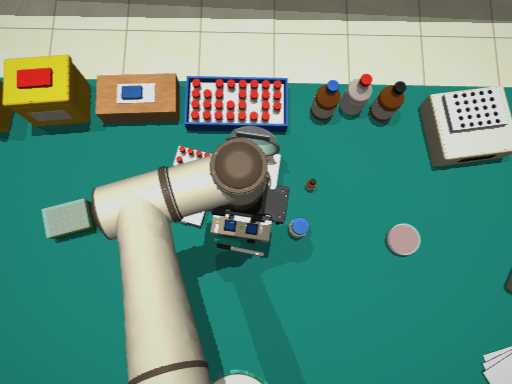

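The lip runs from (684,237) to about (677,310), which gives a lid angle of about 1.59 rad. The lid stands without the fingers, the keys are up, and the bystanders I can see haven't moved.

```bash
python3 -c "
from station import ticket
print(ticket.finish_job())"
```

```text
the job is handed in; nothing more can be done
None
```

The centrifuge is open: the lid stands upright at about 1.59 rad and stayed there after the fingers backed off. I handed the job in at about 10 s of the 40 s allowed; no verdict is reported.

- **Keys:** I pressed both keys together, one fingertip on each, about 5 mm down with 7–9 N at the wrist. I held them until the lid had popped up to about 1.0 rad, then let go straight up.
- **Lid:** I pushed the front lip back in a gentle, slightly rising path, with under 1 N on the wrist when I read it.
- **Last checks:** The side view shows the lid upright and both keys up again. The gripper is clear of everything, about 180 mm in front of the lid. The bystanders I can see in the side and top pictures are where they started; the arm partly hid the slide box and tube rack from above, but the side view shows both in place.
- **What disagreed:** In the first side picture the keys' y position came out about 7 mm off from the top view. The wrist view agreed with the top view to within about 2 mm, so I used those two. My first move calls were refused for missing row keys, and nothing moved.

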